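# Gauge a spacer ring on the stepped mandrel and sort it

## Task

Take the ring from the white-ringed place on the blue mat, slide it down over the stepped mandrel until it really stops, and press it home gently so that the sprung coloured band it rests on gives two or three millimetres but never reaches its bottom stop. That band's colour is the ring's size: lift the ring off and lay it flat in the tray of that colour. Leave the other two rings, the eyepiece and the lens cap where they are, and do not lean hard on the gauge.

Things in the scene. Friction and masses are not known exactly. Their poses are not given: they have to be found in the camera images.
- next_spot (a point): centre of the white-ringed place (white circle, 62 mm across) on top of the blue mat, 4 mm above the desk, near one end of the mat; the ring lying on it is the one to gauge. The mat is 68 x 220 mm, 4 mm thick, fixed; this point's y axis runs along the mat's length, and the other two rings lie on it 78 and 156 mm from here toward +y
- gauge: bore gauge fixed to the desk: dark steel foot 76 mm across at the desk, its neck 36 mm across up to 24 mm high, from which the upright stepped mandrel rises; origin at the centre of the foot's underside. The mandrel's axis stands up to 3 mm off the foot's axis in x and in y, and its tip is set anywhere from 84 to 108 mm above the desk; neither setting is given
- band_red (a joint): how far the sprung red band (uppermost, 22 mm across) is pushed down, in m: 0 unloaded, 0.007 at its bottom stop. Spring: begins to give at about 2.5 N, 2 N more per mm. Going down from the tip: blunt cone 8 to 18 mm across (0 to 8 mm down), bare nose 18 mm (8 to 16), conical shoulder 2 mm high, red band. The ring of 19.4 mm bore stops on this shoulder, 16.7 mm below the tip
- band_yellow (a joint): the same for the middle, yellow band (26 mm across, below its own 2 mm shoulder): the ring of 23.4 mm bore stops on its shoulder, 28.7 mm below the tip. Any ring fits the part above its stop with 0.7 mm play all round. A ring more than that off-centre hangs too early on a shoulder above its own (and pushes that band): eased sideways by feel it drops further
- band_blue (a joint): the same for the lowest, blue band (30 mm across, below its own 2 mm shoulder): the ring of 27.4 mm bore stops on its shoulder, 40.7 mm below the tip
- ring_a_center (a point): one of three look-alike plain aluminium rings: outside diameter 42 mm, height 20 mm, about 70 g, lying flat on the mat; its bore is either 19.4, 23.4 or 27.4 mm (each size once). This point: centre of the ring, 10 mm above its underside; z is its bore axis (up). Which ring lies on which place of the mat changes
- ring_a: the same ring, origin at the centre of its underside
- ring_b_center (a point): one of three look-alike plain aluminium rings: outside diameter 42 mm, height 20 mm, about 70 g, lying flat on the mat; its bore is either 19.4, 23.4 or 27.4 mm (each size once). This point: centre of the ring, 10 mm above its underside; z is its bore axis (up). Which ring lies on which place of the mat changes
- ring_b: the same ring, origin at the centre of its underside
- ring_c_center (a point): one of three look-alike plain aluminium rings: outside diameter 42 mm, height 20 mm, about 70 g, lying flat on the mat; its bore is either 19.4, 23.4 or 27.4 mm (each size once). This point: centre of the ring, 10 mm above its underside; z is its bore axis (up). Which ring lies on which place of the mat changes
- ring_c: the same ring, origin at the centre of its underside
- tray_red_floor (a point): shallow red plastic tray, 76 mm square outside, 70 mm inside, rim 7 mm above the desk, fixed. This point: centre of its inner floor, 3 mm above the desk; x and y along its sides. The three trays change places
- tray_yellow_floor (a point): shallow yellow plastic tray, 76 mm square outside, 70 mm inside, rim 7 mm above the desk, fixed. This point: centre of its inner floor, 3 mm above the desk; x and y along its sides. The three trays change places
- tray_blue_floor (a point): shallow blue plastic tray, 76 mm square outside, 70 mm inside, rim 7 mm above the desk, fixed. This point: centre of its inner floor, 3 mm above the desk; x and y along its sides. The three trays change places
- eyepiece: eyepiece standing upright, black with a light lower end, 34 mm across, 50 mm high, loose; origin at the centre of its underside; leave it
- lens_cap: flat black lens cap, 42 mm across, 8 mm high, loose; origin at the centre of its underside; leave it
There are look-alikes about, which are no part of the job. Of the things that look like the part that bears tray_red_floor, the larger one is meant.

How it is judged (in metres and radians):
On the way:
1. the ring from the marked place is fully down and has pushed the band of its own size down by 1.5 mm or more (horizontal distance between each of ring_a_center, ring_b_center, ring_c_center and next_spot above 0.06 m and ((value of joint band_red above 0.0015 m and contact force between ring_a and gauge above 2 N and horizontal distance between ring_a_center and gauge below 0.008 m and angle between ring_a_center's own z axis and vertical below 0.12 rad) or (value of joint band_yellow above 0.0015 m and contact force between ring_b and gauge above 2 N and horizontal distance between ring_b_center and gauge below 0.008 m and angle between ring_b_center's own z axis and vertical below 0.12 rad) or (value of joint band_blue above 0.0015 m and contact force between ring_c and gauge above 2 N and horizontal distance between ring_c_center and gauge below 0.008 m and angle between ring_c_center's own z axis and vertical below 0.12 rad))), for 0.2 s.
At the end, for the whole second after the job is handed in: the ring that lay on the marked place lies flat and at rest in the tray whose colour is that of the band it stopped on (centre within 18 mm of the tray's centre along each side), the marked place is empty, and all bands have sprung back up (horizontal distance between each of ring_a_center, ring_b_center, ring_c_center and next_spot above 0.06 m and ((x of ring_a_center in the frame of tray_red_floor between -0.018 and 0.018 m and y of ring_a_center in the frame of tray_red_floor between -0.018 and 0.018 m and z of ring_a_center in the frame of tray_red_floor below 0.013 m and angle between ring_a_center's own z axis and vertical below 0.1 rad and linear speed of ring_a below 0.02 m/s) or (x of ring_b_center in the frame of tray_yellow_floor between -0.018 and 0.018 m and y of ring_b_center in the frame of tray_yellow_floor between -0.018 and 0.018 m and z of ring_b_center in the frame of tray_yellow_floor below 0.013 m and angle between ring_b_center's own z axis and vertical below 0.1 rad and linear speed of ring_b below 0.02 m/s) or (x of ring_c_center in the frame of tray_blue_floor between -0.018 and 0.018 m and y of ring_c_center in the frame of tray_blue_floor between -0.018 and 0.018 m and z of ring_c_center in the frame of tray_blue_floor below 0.013 m and angle between ring_c_center's own z axis and vertical below 0.1 rad and linear speed of ring_c below 0.02 m/s)) and value of joint each of band_red, band_yellow, band_blue below 0.001 m); the robot touches nothing.
It fails at once if a second ring is moved by more than 15 mm (distance of each of ring_a_center, ring_b_center from where it was at the start of the episode above 0.015 m or distance of each of ring_b_center, ring_c_center from where it was at the start of the episode above 0.015 m or distance of each of ring_a_center, ring_c_center from where it was at the start of the episode above 0.015 m).
It fails at once if a band is pushed (nearly) to its bottom stop: more than 5 mm (value of joint any of band_red, band_yellow, band_blue above 0.005 m).
It fails at once if the gauge is loaded with more than 25 N (contact force between gauge and anything else above 25 N).
It fails at once if the eyepiece or the lens cap is moved by more than 15 mm (distance of any of eyepiece, lens_cap from where it was at the start of the episode above 0.015 m).
It also fails if it takes over 72 s, if anything falls off the work surface, if the arm or the gripper's body presses on something with over 40 N, if the wrist force passes 120 N, or if a joint passes its speed limit or range.

## Robot

A 6-joint arm with a two-finger parallel gripper is mounted at the origin on a cart in front of the work surface, level with it; the furniture and walls round the work are solid. World frame = base frame: x ahead of the robot, y to its left, z up, the work surface at z = 0. Lengths are in mm, angles in rad, forces in N, time in s.
With the tool pointing down it reaches from about 275 to 825 mm from the base axis. Payload 5.2 kg.
Tool frame: the origin (TCP) lies at the very end of the fingers, on their centre line; the grasp point (between the pads) lies 19 mm behind it; z points along the fingers, y is the line along which they close (so a half turn about z gives the same grasp; the last joint's range is limited). The gripper opens to 93 mm and grips with 3 to 60 N. Pads are 15 mm wide; open, the fingers measure 128 mm over their backs; the gripper's body (75 mm by 188 mm) begins 65 mm behind the grasp point.
Start: joints at [0.929, 0.259, 1.535, -0, 1.348, -0.203], TCP at [233.649, 497.909, 218.653] pointing down, gripper open.
Joint ranges: [-3.14, 3.14], [-0.91, 2.08], [0.19, 2.58], [-1.22, 4.36], [0.22, 2.71], [-3.12, 3.12]. Speed limits (rad/s): [2.57, 2.57, 3.14, 3.14, 3.14, 3.14].

## Interface

Orientations are given as a unit quaternion [x, y, z, w].
In Python, from plant import env gives the robot as it stands.
- The arm moves only by the tool servo_tool, never from a script. Its argument "commands" is a list of rows, each a list of 2 entries, a list of its own where there are three numbers: the shift along the tool's x, y, z in cm, then the turn about the tool's z in degrees. A call has 1 to 20 rows; each row shifts and turns the commanded pose from where the row before left it, along the tool's axes as they then stand; what a row does not reach is not made up. A row lasts 1/8 s, in which the tool goes at most 62.5 mm and 10.7 degrees, less where a joint would pass 70% of its speed; a pose out of reach is approached as far as the arm can. A call with a gripper value outside its range is refused whole. "hand" is the gripper's target within -1 to 1 (fully open at 1, half-way at 0, shut at -1), set as the call begins (left out, the last holds). The fingers move at their own pace and stop on an object; the grip force is fixed at half the most. Time passes only in rows, so rows that do not move let the fingers close. It gives the time, the measured TCP pose, the force, the opening and the grip force at its end, in the units of the state.
- env.read_state(): the state, without advancing time (a new reading comes with each control period).
- env.camera(name): name is "scene" or "top" or "wrist"; returns a dict with "img" (480x640x3 uint8, blue, green, red), "range_z" (480x640 float32, mm along the optical axis (not along the pixel's ray), 0 where there is no reading), "intrinsics" (3x3 intrinsics, pixels), "k1" (the pictures are not rectified: a ray, as slopes to the right and down, at radius r is drawn at 1 + k1 r^2 times it, then the intrinsics apply), "rvec" (rotation vector, rad) and "tvec" (3), from world to camera coordinates, as OpenCV has them. Camera axes: x right, y down, z forward; pixel columns grow to the right and rows downward; lengths in mm; the calibration is good to about 2 mm. A picture is of the moment at which its call begins.
- env.sign_off(): hands the job in; it is judged then, once.
The state is a dict: "clock": time; "joints": joint angles; "qd": joint speeds; "joint_torque": joint torques, N m; "tool_pos": TCP position; "tcp_rot": TCP orientation; "contact_force": force on the tool from outside, world axes, zero at the start; "moment": the same for the moment, N m; "finger_gap": finger opening in mm; "finger_force": force on a finger pad.
Only numpy, scipy, OpenCV 4.12 (cv2) and the standard library are available. Lean on these libraries where they do the work, as an engineer would, in place of code of your own. Each camera call takes 0.05 s, during which the arm holds its last target. There are 200 camera calls.

## Working session

There is one attempt and no reset: what is moved stays moved. The work goes in short steps, Python scripts to look and compute and a tool call to move; the robot and the scene stay as the last step left them, time stands still between calls to the robot, and variables do not carry over. Pictures are saved under pics/ and viewed, at most 10 in all, crops included, and the job is handed in when it is done.

Besides the shell and the picture viewer there is one more tool, called after ">>>" as name(argument=value, ...), one argument or row to a line, values as JSON. servo_tool: Moves the arm, as the interface text tells. Its arguments: {"type":"object","properties":{"commands":{"type":"array","items":{"type":"array"}},"hand":{"type":"number"}},"required":["commands"]}

```bash
mkdir -p pics; ls; cat > h.py <<'E'
import numpy as np, cv2, pickle
from plant import env
def grab(name):
    d=env.camera(name); pickle.dump(d,open(f'{name}.pkl','wb')); return d
def load(name): return pickle.load(open(f'{name}.pkl','rb'))
def und(d,u,v):
    K=np.array(d['intrinsics']);k=float(d['k1'])
    xd=np.array([(u-K[0,2])/K[0,0],(v-K[1,2])/K[1,1]]); x=xd.copy()
    for _ in range(30): x=xd/(1+k*(x@x))
    return x
def ray(d,u,v):
    R=cv2.Rodrigues(np.array(d['rvec'],float))[0];t=np.array(d['tvec'],float).ravel()
    x=und(d,u,v); return -R.T@t, R.T@np.array([x[0],x[1],1])
def onz(d,u,v,z):
    c,r=ray(d,u,v); return c+r*(z-c[2])/r[2]
def pt(d,u,v):
    c,r=ray(d,u,v); return c+r*d['range_z'][int(round(v)),int(round(u))]
def proj(d,p):
    R=cv2.Rodrigues(np.array(d['rvec'],float))[0];t=np.array(d['tvec'],float).ravel()
    q=R@np.array(p,float)+t; x=q[:2]/q[2]; x=x*(1+float(d['k1'])*(x@x)); K=np.array(d['intrinsics'])
    return x*[K[0,0],K[1,1]]+K[:2,2]
def cloud(d):
    K=np.array(d['intrinsics'],float);h,w=d['range_z'].shape
    g=np.stack(np.meshgrid(np.arange(w),np.arange(h)),-1).reshape(-1,2).astype(float)
    xd=(g-K[:2,2])/[K[0,0],K[1,1]];x=xd.copy()
    for _ in range(20): x=xd/(1+float(d['k1'])*(x**2).sum(1,keepdims=True))
    z=d['range_z'].reshape(-1,1);P=np.hstack([x*z,z])
    R=cv2.Rodrigues(np.array(d['rvec'],float))[0];t=np.array(d['tvec'],float).ravel()
    W=(P-t)@R; W[z[:,0]==0]=np.nan
    return W.reshape(h,w,3)
E
python3 - <<'E'
from h import *
for n in ('top','scene'):
    d=grab(n); cv2.imwrite(f'pics/{n}1.png',d['img']); print(n,d['intrinsics'],d['k1'],d['rvec'],d['tvec'])
print(env.read_state())
E
```

```text
pics
top [[574.73076823   0.         323.49058028]
 [  0.         574.73076823 237.68469449]
 [  0.           0.           1.        ]] -0.17479540683335895 [ 2.19075034 -2.23921142  0.07792455] [ 107.71608381  533.99681151 1119.48602436]
scene [[507.13142526   0.         329.26958093]
 [  0.         507.13142526 228.74608789]
 [  0.           0.           1.        ]] 0.014738134598010271 [ 2.15992955 -0.69093852  0.32763834] [-383.03696708  293.07387965  699.68660555]
{'clock': 0.1, 'joints': array([ 9.29173984e-01,  2.59282891e-01,  1.53595915e+00, -4.38375795e-05,
        1.34801388e+00, -2.02807693e-01]), 'qd': array([-1.16910291e-03, -4.75651681e-05, -2.80311913e-03, -1.24614945e-04,
       -1.27077101e-03, -4.83396981e-04]), 'joint_torque': array([ 2.10064616e-03, -4.38211513e+01, -2.84643692e+01,  7.20559037e-02,
        3.63220519e-02, -8.23006303e-06]), 'tool_pos': array([233.37163589, 497.48770283, 217.89979447]), 'tcp_rot': array([ 2.17646375e-01,  9.76027337e-01, -7.67358597e-04, -3.21291323e-04]), 'contact_force': array([-0.51132332, -1.11281309,  0.17817542]), 'moment': array([-0.02555983,  0.02466202, -0.02242325]), 'finger_force': 0.0, 'finger_gap': 92.82836561414629}
```

View pics/top1.png

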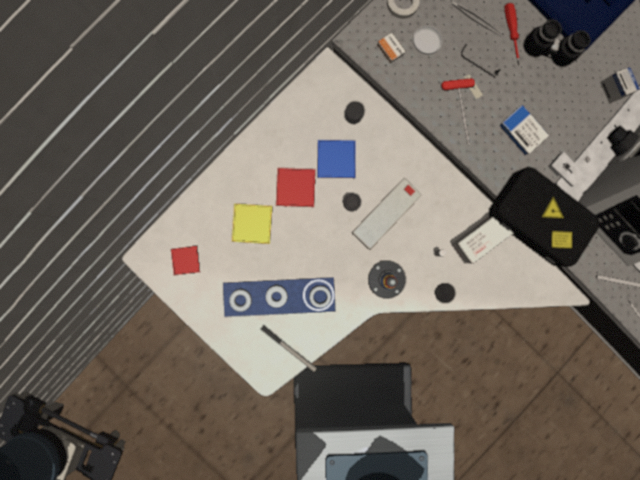

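View pics/scene1.png

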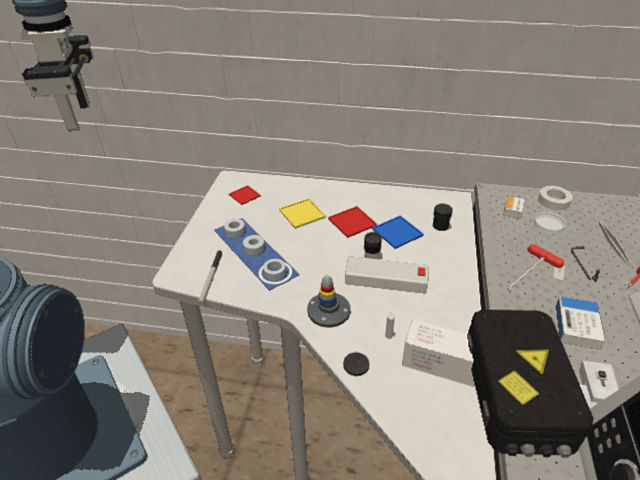

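```bash
python3 - <<'E'
from h import *
d=load('top'); C=cloud(d)
print('base',proj(d,[0,0,0]),'tcp',proj(d,[233.4,497.5,218]))
for n,u,v,z in [('ring',319,294,24),('r2',277,297,24),('r3',240,300,24),('gauge',388,280,0),('red',296,187,3),('yel',252,224,3),('blue',337,159,3),('cap',445,293,8),('eye1',355,112,50),('eye2',351,202,50),('redsmall',186,261,3)]:
    print(n,onz(d,u,v,z).round(1),pt(d,u,v).round(1))
# height-based centroids
def cen(u,v,r,z0,z1):
    P=C[v-r:v+r,u-r:u+r].reshape(-1,3);P=P[(P[:,2]>z0)&(P[:,2]<z1)]
    if len(P)<4: return None
    c,rad=cv2.minEnclosingCircle(P[:,:2].astype(np.float32)); return len(P),np.round(P.mean(0),1),np.round(c,1),round(rad,1)
for n,a in [('ring',(319,294,16,18,30)),('r2',(277,297,16,18,30)),('r3',(240,300,16,18,30)),('foot',(388,280,25,4,20)),('mandrel',(388,280,20,60,130)),('mand20-60',(388,280,20,20,60))]: print(n,cen(*a))
hsv=cv2.cvtColor(d['img'],cv2.COLOR_BGR2HSV)
for n,(u,v),lo,hi in [('red',(296,187),(0,120,60),(8,255,255)),('yel',(252,224),(20,120,60),(35,255,255)),('blue',(337,159),(100,120,60),(130,255,255)),('mat',(279,297),(100,80,30),(130,255,255))]:
    m=cv2.inRange(hsv,lo,hi); 
    n_,lab,st,ce=cv2.connectedComponentsWithStats(m)
    l=[i for i in range(1,n_) if st[i,0]<=u<=st[i,0]+st[i,2] and st[i,1]<=v<=st[i,1]+st[i,3] and st[i,4]>400]
    for i in l:
        pts=np.argwhere(lab==i)[:,::-1].astype(np.float32); box=cv2.boxPoints(cv2.minAreaRect(pts))
        print(n,ce[i].round(1),[onz(d,*b,4 if n=='mat' else 7)[:2].round(0) for b in box])
s=load('scene')
a=cv2.resize(d['img'][262:322,215:415],None,fx=4,fy=4,interpolation=cv2.INTER_CUBIC)
b=cv2.resize(s['img'][210:330,210:360],None,fx=3,fy=3,interpolation=cv2.INTER_CUBIC)
o=np.zeros((600,800,3),np.uint8);o[:240,:800]=a;o[240:600,:450]=b;cv2.imwrite('pics/crop1.png',o)
E
```

```text
base [376.5018814  500.48542743] tcp [ 87.59697741 421.40436449]
ring [426.8 107.6  24. ] [425.9 107.3   7.5]
r2 [422.9 188.9  24. ] [421.7 189.9   5.2]
r3 [418.5 260.6  24. ] [417.6 262.3   9.2]
gauge [449.7 -30.6   0. ] [452.6 -19.3  80.3]
red [638.2 148.1   3. ] [638.4 148.1   1.5]
yel [566.5 236.5   3. ] [566.4 236.3   4.6]
blue [693.   65.3   3. ] [692.5  65.5   5.3]
cap [ 421.  -143.4    8. ] [ 421.1 -142.9   10. ]
eye1 [776.2  30.9  50. ] [776.7  30.7  48.2]
eye2 [601.4  43.3  50. ] [601.5  43.2  48.8]
redsmall [496.1 369.    3. ] [496.1 368.4   6. ]
ring (206, array([422. , 105.4,  25.2]), array([422.1, 106.1]), 20.8)
r2 (289, array([424.4, 190.8,  25.3]), array([424.2, 190.9]), 21.1)
r3 (253, array([418. , 260.7,  25.1]), array([417.6, 261.1]), 20.9)
foot (1050, array([450.9, -25.6,  12.1]), array([451. , -29.2]), 68.8)
mandrel (119, array([449.8, -24. ,  78. ]), array([449.8, -25.4]), 11.2)
mand20-60 (156, array([454.8, -21.4,  37.4]), array([451.4, -26. ]), 19.4)
red [295.4 186.9] [array([603., 188.]), array([677., 184.]), array([673., 111.]), array([599., 115.])]
yel [251.6 223.2] [array([535., 277.]), array([608., 270.]), array([601., 197.]), array([528., 204.])]
blue [335.9 158.7] [array([729., 103.]), array([728.,  31.]), array([658.,  33.]), array([659., 104.])]
mat [268.5 296.9] [array([450., 295.]), array([455., 125.]), array([393., 124.]), array([388., 293.])]
```

View pics/crop1.png

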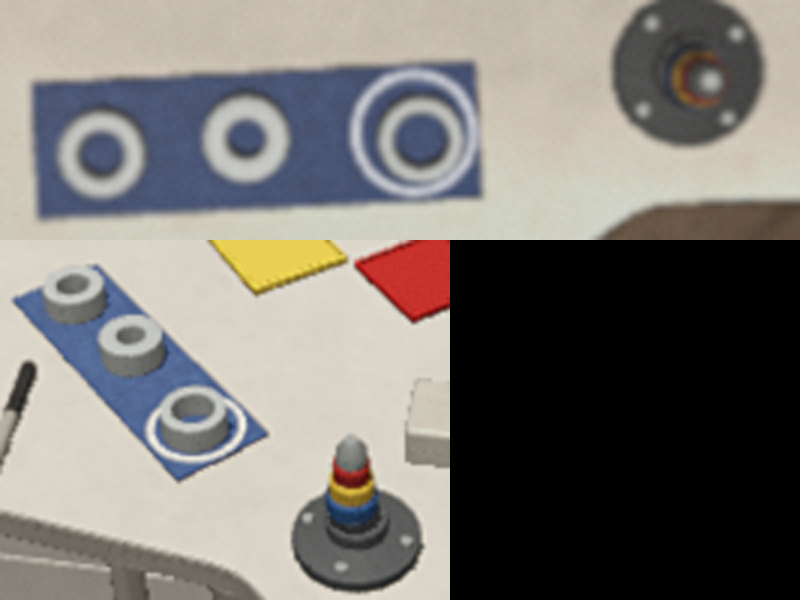

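The crop shows the marked ring at about (320,296) in the top picture. The others are (277,297) and (240,300). Taken for it could be either of those; the white circle decides, so it is the one at (320,296). The red trays are at (296,187), which is the larger, and (186,261), the look-alike. The marked bore looks the largest, so I expect blue (336,159), and gauging will tell.

>>> servo_tool(
  commands=[
    [[-4.2,-3.4,0],0],
    [[-4.2,-3.4,0],0],
    [[-4.2,-3.4,0],0],
    [[-4.2,-3.4,0],0],
    [[-4.2,-3.4,0],0],
    [[-4.2,-3.4,0],0],
    [[-4.2,-3.4,0],0],
    [[-4.2,-3.4,0],0],
    [[0,0,0],9.3],
    [[0,0,0],9.3],
    [[0,0,0],9.3],
    [[0,0,0],9.3],
    [[0,0,0],9.3],
    [[0,0,0],9.3],
    [[0,0,0],9.2],
    [[0,0,0],0],
    [[0,0,0],0],
  ],
  hand=1,
)

```text
clock: 2.22
tool_pos: [422.1, 108.9, 218.5]
tcp_rot: [0.707, 0.707, -0.0, -0.0]
contact_force: [-0.3, -0.3, 0.5]
finger_gap: 93.0
finger_force: 0.0
```

```bash
python3 - <<'E'
from h import *
d=grab('wrist'); cv2.imwrite('pics/w1.png',d['img'])
s=env.read_state(); print(s['tool_pos'],s['tcp_rot'],s['contact_force'],s['joints'])
print(proj(d,[422,106,24]),proj(d,[450,-25,100]), d['k1'])
E
```

```text
[422.1064898  108.93746174 218.50520242] [ 7.07079865e-01  7.07133665e-01 -1.48730932e-04 -1.47549845e-04] [ 0.31971476 -0.05310065  0.07999903] [-4.41193822e-03  4.99688097e-02  1.78690318e+00 -3.66335718e-06
  1.30513965e+00 -4.48706130e-03]
[325.28971942 217.82197857] [358.07661583 386.2711104 ] -0.06070482641239051
```

View pics/w1.png

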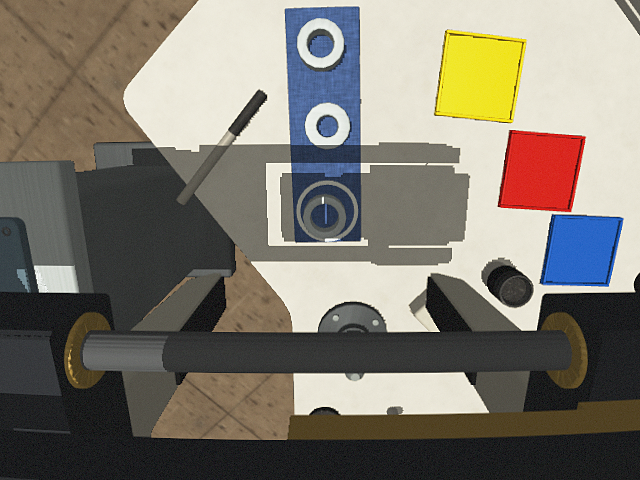

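The wrist picture shows the marked ring at about (324,214) under the tool. The gauge is at about (352,325), partly hidden by the bar, and the trays are at upper right. I'll view the gauge from directly above before grasping.

>>> servo_tool(
  commands=[
    [[-4.5,1.0,0],0],
    [[-4.5,1.0,0],0],
    [[-4.4,0.8,0],0],
    [[0,0,0],0],
    [[0,0,0],0],
    [[0,0,0],0],
  ],
)

```text
clock: 3.02
tool_pos: [449.6, -24.1, 218.6]
tcp_rot: [0.707, 0.707, 0.0, -0.0]
contact_force: [-0.1, 0.1, -0.9]
finger_gap: 93.2
finger_force: 0.0
```

```bash
python3 - <<'E'
from h import *
def ringfit(d,P):
    C=cloud(d);z=C[...,2];m=(np.hypot(C[...,0]-P[0],C[...,1]-P[1])<24)&(z>18)&(z<30)
    q=C[m]; 
    c,r=cv2.minEnclosingCircle(q[:,:2].astype(np.float32)); u,v=np.argwhere(m)[:,1],np.argwhere(m)[:,0]
    return len(q),q[:,2].mean().round(1),q.mean(0).round(1),np.round(c,1),r,(u.min(),u.max(),v.min(),v.max())
d=load('wrist'); print('ring',ringfit(d,[422,106]))
d=grab('wrist'); s=env.read_state(); print(s['tool_pos'])
C=cloud(d); z=C[...,2]; near=np.hypot(C[...,0]-450,C[...,1]+25)<45
for a,b in [(3,20),(20,28),(28,40),(40,52),(52,62),(62,75),(75,85),(85,95),(95,115)]:
    m=near&(z>a)&(z<b); q=C[m]
    if len(q)>5: c,r=cv2.minEnclosingCircle(q[:,:2].astype(np.float32)); print(a,b,len(q),q.mean(0).round(1),np.round(c,1),round(r,1))
print(proj(d,[450,-25,100]))
u,v=proj(d,[450,-25,80]).astype(int); y0=max(0,v-60); x0=max(0,u-80)
cv2.imwrite('pics/w2.png',cv2.resize(d['img'][y0:y0+120,x0:x0+160],None,fx=5,fy=5,interpolation=cv2.INTER_CUBIC)); print(x0,y0)
E
```

```text
ring (879, np.float64(23.5), array([420.9, 106.5,  23.5]), array([421., 106.]), 20.904943466186523, (np.int64(303), np.int64(346), np.int64(196), np.int64(238)))
[449.70074175 -24.04591289 218.67795372]
3 20 3304 [451.1 -23.8  11.8] [451.2 -26.7] 38.0
20 28 257 [457.6 -19.4  23.7] [451.1 -26.6] 17.9
28 40 33 [448.2 -13.5  37. ] [447.9 -19.6] 13.4
40 52 186 [448.3 -17.9  44.9] [448.3 -26. ] 15.0
52 62 168 [448.8 -19.   56.6] [448.4 -25.8] 12.9
62 75 169 [448.5 -20.1  68.3] [448.4 -25.9] 11.0
75 85 310 [448.4 -24.7  80.8] [448.3 -26.1] 9.1
85 95 69 [448.4 -25.5  85.7] [448.2 -25.9] 4.7
[325.86562395 234.49880131]
245 168
```

View pics/w2.png

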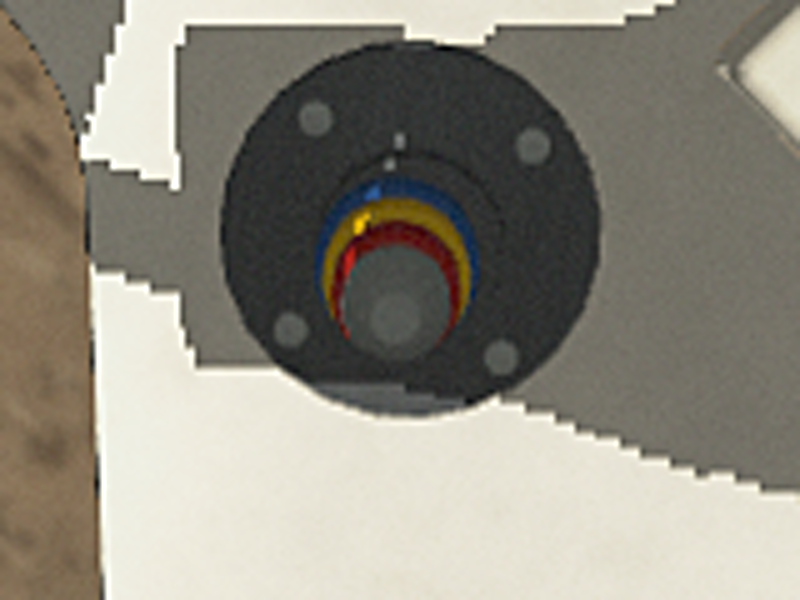

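The crop shows the mandrel standing slightly off the foot's centre. Its tip is at crop (395,315), about pixel (324,231), and all slices agree on an axis at (448.3,-26.0) with the tip at z≈86. Going back to grasp the ring.

>>> servo_tool(
  commands=[
    [[4.3,-1.0,0],0],
    [[4.4,-1.0,0],0],
    [[4.3,-0.9,0],0],
    [[0,0,5.0],0],
    [[0,0,5.0],0],
    [[0,0,5.0],0],
    [[0,0,3.8],0],
    [[0,0,2.0],0],
    [[0,0,0],0],
    [[0,0,0],0],
    [[0,0,0],0],
  ],
)

```text
clock: 4.45
tool_pos: [422.2, 105.1, 11.8]
tcp_rot: [0.708, 0.706, 0.001, 0.001]
contact_force: [1.1, 0.0, 0.6]
finger_gap: 92.9
finger_force: 0.0
```

>>> servo_tool(
  commands=[
    [[0.1,-0.1,0.05],0],
    [[0,0,0],0],
    [[0,0,0],0],
  ],
)

```text
clock: 4.82
tool_pos: [420.3, 105.9, 10.3]
tcp_rot: [0.708, 0.706, 0.0, 0.0]
contact_force: [0.4, 0.3, -0.4]
finger_gap: 92.9
finger_force: 0.0
```

>>> servo_tool(
  commands=[
    [[0,0,0],0],
    [[0,0,0],0],
    [[0,0,0],0],
    [[0,0,0],0],
    [[0,0,0],0],
    [[0,0,0],0],
    [[0,0,0],0],
    [[0,0,0],0],
  ],
  hand=-1,
)

```text
clock: 5.82
tool_pos: [420.2, 105.9, 10.2]
tcp_rot: [0.708, 0.706, 0.0, -0.0]
contact_force: [-0.4, -0.7, -0.4]
finger_gap: 41.4
finger_force: 30.0
```

>>> servo_tool(
  commands=[
    [[0,0,-2.0],0],
    [[0,0,-4.0],0],
    [[0,0,-4.0],0],
    [[0,0,-3.0],0],
    [[-3.0,0.6,0],0],
    [[-4.0,0.8,0],0],
    [[-4.0,0.8,0],0],
    [[-2.2,0.6,0],0],
    [[0,0,0],0],
    [[0,0,0],0],
    [[0,0,0],0],
  ],
)

```text
clock: 7.2
tool_pos: [447.5, -25.2, 140.1]
tcp_rot: [0.708, 0.707, -0.0, -0.0]
contact_force: [-0.7, -0.5, -0.4]
finger_gap: 41.2
finger_force: 30.0
```

```bash
python3 - <<'E'
from h import *
d=grab('wrist'); s=env.read_state(); T=s['tool_pos']; print(T.round(2),s['tcp_rot'].round(4),s['contact_force'].round(2),s['moment'].round(3),s['finger_gap'])
C=cloud(d);z=C[...,2];near=np.hypot(C[...,0]-T[0],C[...,1]-T[1])<30
h,e=np.histogram(z[near&np.isfinite(z)],bins=np.arange(80,200,4)); print(list(zip(e.astype(int),h)))
u,v=proj(d,T+[0,0,14]).astype(int);print(u,v); y0=max(0,v-90); x0=max(0,u-120)
cv2.imwrite('pics/w3.png',cv2.resize(d['img'][y0:y0+180,x0:x0+240],None,fx=3.3,fy=3.3,interpolation=cv2.INTER_CUBIC)); print(x0,y0)
E
```

```text
[447.58 -25.22 140.11] [ 7.075e-01  7.067e-01 -0.000e+00 -2.000e-04] [ 0.49 -0.16 -0.55] [-0.074  0.082 -0.054] 41.130256586438406
[(np.int64(80), np.int64(16)), (np.int64(84), np.int64(0)), (np.int64(88), np.int64(0)), (np.int64(92), np.int64(0)), (np.int64(96), np.int64(0)), (np.int64(100), np.int64(0)), (np.int64(104), np.int64(0)), (np.int64(108), np.int64(0)), (np.int64(112), np.int64(0)), (np.int64(116), np.int64(0)), (np.int64(120), np.int64(0)), (np.int64(124), np.int64(0)), (np.int64(128), np.int64(0)), (np.int64(132), np.int64(66)), (np.int64(136), np.int64(398)), (np.int64(140), np.int64(545)), (np.int64(144), np.int64(612)), (np.int64(148), np.int64(727)), (np.int64(152), np.int64(3266)), (np.int64(156), np.int64(238)), (np.int64(160), np.int64(252)), (np.int64(164), np.int64(264)), (np.int64(168), np.int64(256)), (np.int64(172), np.int64(268)), (np.int64(176), np.int64(281)), (np.int64(180), np.int64(280)), (np.int64(184), np.int64(294)), (np.int64(188), np.int64(297)), (np.int64(192), np.int64(256))]
325 305
205 215
```

View pics/w3.png

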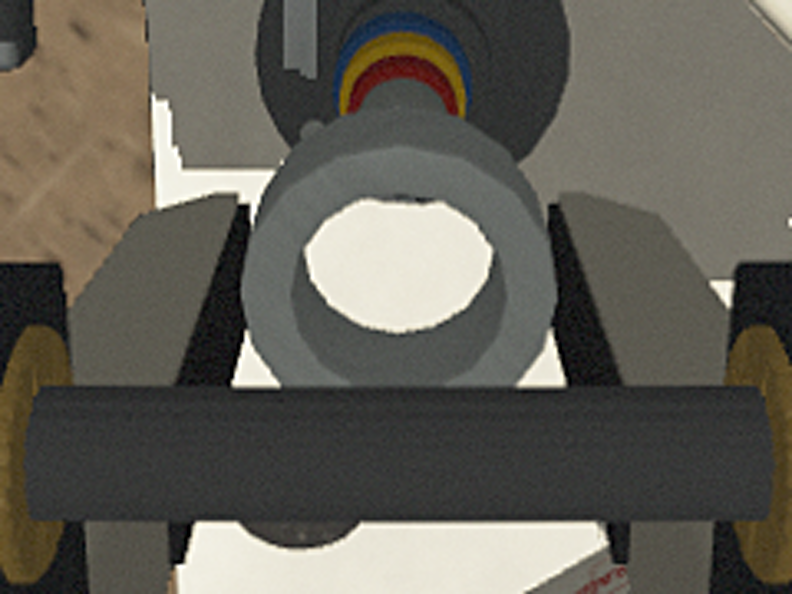

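The picture shows the ring held level between the fingers, its bore centred near crop (400,265). The mandrel is below and behind it at crop (405,90). I'll fit the ring's centre and the mandrel in this same view.

```bash
cat >> h.py <<'E'
def heldring(d,T,zt):
    from scipy.optimize import least_squares
    C=cloud(d);z=C[...,2];m=(np.hypot(C[...,0]-T[0],C[...,1]-T[1])<24)&(abs(z-zt)<1.5)
    m=m.astype(np.uint8); n,lab,st,_=cv2.connectedComponentsWithStats(m); i=1+np.argmax(st[1:,4]); m=(lab==i)
    q=C[m]; A=np.c_[q[:,:2]-T[:2],np.ones(len(q))]; pl=np.linalg.lstsq(A,q[:,2],rcond=None)[0]
    # angular bins around T: outermost / innermost point
    def fit(sel,c0):
        c=c0.copy()
        for _ in range(3):
            a=np.arctan2(*(q[:,:2]-c).T[::-1]);r=np.hypot(*(q[:,:2]-c).T);E=[]
            for b in np.arange(-np.pi,np.pi,np.pi/36):
                k=np.where((a>=b)&(a<b+np.pi/36))[0]
                if len(k)<3: continue
                j=k[r[k].argmax()] if sel else k[r[k].argmin()]
                if (sel and 19<r[j]<23) or (not sel and 8<r[j]<16): E.append(q[j,:2])
            E=np.array(E); f=least_squares(lambda p:np.hypot(E[:,0]-p[0],E[:,1]-p[1])-p[2],[*c,20 if sel else 12],loss='soft_l1',f_scale=.3); c=f.x[:2]
        return f.x.round(2),len(E)
    return pl.round(4),fit(1,np.array(T[:2],float)),fit(0,np.array(T[:2],float))
E
python3 - <<'E'
from h import *
d=load('wrist');T=np.array([447.58,-25.22,140.11])
print(heldring(d,T,153.9))
C=cloud(d);z=C[...,2];near=np.hypot(C[...,0]-450,C[...,1]+25)<25
for a,b in [(20,28),(40,50),(52,62),(62,72),(74,88)]:
    m=near&(z>a)&(z<b); q=C[m]
    if len(q)>5: c,r=cv2.minEnclosingCircle(q[:,:2].astype(np.float32)); print(a,b,len(q),q.mean(0).round(1),np.round(c,1),round(r,1))
E
```

```text
(array([-1.000000e-04,  3.400000e-03,  1.537188e+02]), (array([447.56, -24.74,  20.45]), 54), (array([447.41, -24.65,  13.61]), 65))
20 28 412 [456.5 -18.1  23.7] [451.  -26.4] 17.9
40 50 297 [448.3 -17.2  44.5] [448.1 -25.9] 15.0
52 62 281 [448.4 -18.   56.6] [448.4 -25.5] 12.8
62 72 244 [448.3 -18.5  67.7] [448.1 -23.6] 10.7
74 88 132 [448.4 -18.9  78.1] [448.1 -21.7] 7.8
```

>>> servo_tool(
  commands=[
    [[-0.12,0.08,0],0],
    [[0,0,2.0],0],
    [[0,0,2.4],0],
    [[0,0,0],0],
    [[0,0,0],0],
    [[0,0,0],0],
  ],
)

```text
clock: 8.0
tool_pos: [449.5, -27.5, 97.1]
tcp_rot: [0.708, 0.706, 0.0, 0.001]
contact_force: [0.4, 0.0, -1.6]
finger_gap: 41.0
finger_force: 30.0
```

```bash
python3 - <<'E'
from h import *
d=grab('wrist'); s=env.read_state(); T=s['tool_pos']; print(T.round(2),s['tcp_rot'].round(4),s['contact_force'].round(2))
print(heldring(d,T,T[2]+13.6))
E
```

```text
[449.41 -27.51  97.04] [7.079e-01 7.063e-01 4.000e-04 8.000e-04] [ 0.2  -0.21 -0.77]
(array([2.90000e-03, 2.00000e-03, 1.10713e+02]), (array([449.43, -27.01,  20.46]), 52), (array([449.44, -27.03,  13.57]), 66))
```

>>> servo_tool(
  commands=[
    [[0.1,-0.12,0],0],
    [[0,0,0],0],
    [[0,0,0],0],
    [[0,0,0],0],
  ],
)

```text
clock: 8.55
tool_pos: [447.6, -26.4, 96.2]
tcp_rot: [0.708, 0.706, 0.0, 0.0]
contact_force: [0.3, -0.4, -1.0]
finger_gap: 41.2
finger_force: 30.0
```

>>> servo_tool(
  commands=[
    [[0,0,1.0],0],
    [[0,0,0],0],
    [[0,0,0],0],
  ],
)

```text
clock: 8.93
tool_pos: [447.4, -26.3, 85.9]
tcp_rot: [0.708, 0.706, -0.0, -0.0]
contact_force: [0.1, -0.3, -1.2]
finger_gap: 41.4
finger_force: 30.0
```

>>> servo_tool(
  commands=[
    [[0,0.06,0.8],0],
    [[0,0,0],0],
    [[0,0,0],0],
    [[0,0,0],0],
  ],
)

```text
clock: 9.43
tool_pos: [448.2, -26.4, 78.2]
tcp_rot: [0.708, 0.706, 0.0, 0.0]
contact_force: [-0.3, -0.0, 0.9]
finger_gap: 41.1
finger_force: 30.0
```

>>> servo_tool(
  commands=[
    [[0,0,0.6],0],
    [[0,0,0.5],0],
    [[0,0,0],0],
    [[0,0,0],0],
    [[0,0,0],0],
  ],
)

```text
clock: 10.05
tool_pos: [448.2, -26.4, 67.2]
tcp_rot: [0.708, 0.706, 0.0, 0.0]
contact_force: [-0.6, -0.8, -1.3]
finger_gap: 41.5
finger_force: 30.0
```

```bash
python3 - <<'E'
from h import *
d=grab('wrist'); s=env.read_state(); T=s['tool_pos']; print(T.round(2),s['contact_force'].round(2),s['moment'].round(3))
print(heldring(d,T,T[2]+13.6))
C=cloud(d);z=C[...,2];near=np.hypot(C[...,0]-448,C[...,1]+26)<12
m=near&(z>84)&(z<95);q=C[m]; print(len(q),q[:,2].max() if len(q) else 0)
for a,b in [(70,76),(76,80),(80,85),(84.5,90)]:
    q=C[near&(z>a)&(z<b)]
    if len(q)>5: c,r=cv2.minEnclosingCircle(q[:,:2].astype(np.float32)); print(a,b,len(q),np.round(c,1),round(r,1))
E
```

```text
[448.25 -26.38  67.29] [-0.46 -0.25 -0.4 ] [-0.011  0.057  0.019]
(array([1.80000e-03, 3.60000e-03, 8.08801e+01]), (array([448.15, -25.92,  20.48]), 54), (array([448.19, -25.93,  13.63]), 66))
387 87.06082062832529
70 76 190 [447.9 -24.6] 9.0
76 80 425 [448.  -25.9] 9.2
80 85 602 [448.5 -25.6] 7.9
84.5 90 330 [448.3 -25.6] 5.0
```

>>> servo_tool(
  commands=[
    [[0,0,0.25],0],
    [[0,0,0.25],0],
    [[0,0,0],0],
    [[0,0,0],0],
  ],
)

```text
clock: 10.6
tool_pos: [448.1, -26.3, 62.1]
tcp_rot: [0.708, 0.706, -0.0, -0.0]
contact_force: [0.5, -1.0, -0.1]
finger_gap: 41.4
finger_force: 30.0
```

>>> servo_tool(
  commands=[
    [[0,0,0.25],0],
    [[0,0,0.25],0],
    [[0,0,0],0],
    [[0,0,0],0],
  ],
)

```text
clock: 11.1
tool_pos: [448.1, -26.3, 57.1]
tcp_rot: [0.708, 0.706, -0.0, -0.0]
contact_force: [0.2, -0.1, -0.2]
finger_gap: 41.7
finger_force: 30.0
```

>>> servo_tool(
  commands=[
    [[0,0,0.2],0],
    [[0,0,0.2],0],
    [[0,0,0],0],
    [[0,0,0],0],
  ],
)

```text
clock: 11.6
tool_pos: [448.1, -26.3, 53.1]
tcp_rot: [0.708, 0.706, -0.0, -0.0]
contact_force: [-0.1, -0.6, -0.2]
finger_gap: 41.2
finger_force: 30.0
```

>>> servo_tool(
  commands=[
    [[0,0,0.1],0],
    [[0,0,0],0],
    [[0,0,0],0],
  ],
)

```text
clock: 11.98
tool_pos: [448.1, -26.3, 52.2]
tcp_rot: [0.708, 0.706, -0.0, -0.0]
contact_force: [0.3, -0.2, -0.2]
finger_gap: 41.6
finger_force: 30.0
```

>>> servo_tool(
  commands=[
    [[0,0,0.1],0],
    [[0,0,0],0],
    [[0,0,0],0],
  ],
)

```text
clock: 12.35
tool_pos: [448.1, -26.4, 51.1]
tcp_rot: [0.708, 0.706, -0.0, -0.0]
contact_force: [0.7, 0.3, -0.6]
finger_gap: 41.2
finger_force: 30.0
```

>>> servo_tool(
  commands=[
    [[0,0,0.1],0],
    [[0,0,0],0],
    [[0,0,0],0],
  ],
)

```text
clock: 12.72
tool_pos: [448.3, -26.4, 50.3]
tcp_rot: [0.708, 0.706, 0.0, 0.0]
contact_force: [-0.3, 0.2, 1.9]
finger_gap: 41.3
finger_force: 30.0
```

>>> servo_tool(
  commands=[
    [[0,0,0.1],0],
    [[0,0,0],0],
    [[0,0,0],0],
  ],
)

```text
clock: 13.1
tool_pos: [448.3, -26.4, 49.3]
tcp_rot: [0.708, 0.706, 0.0, 0.0]
contact_force: [-0.1, 0.0, 3.8]
finger_gap: 41.6
finger_force: 30.0
```

```bash
python3 - <<'E'
from h import *
d=grab('wrist'); s=env.read_state(); T=s['tool_pos']; print(T.round(2),s['contact_force'].round(2),s['moment'].round(3))
print(heldring(d,T,T[2]+13.6))
C=cloud(d);z=C[...,2];near=np.hypot(C[...,0]-448,C[...,1]+26)<5
print(z[near&(z<100)].max(),np.percentile(z[near&(z<100)],[50,90]))
E
```

```text
[448.26 -26.37  49.26] [-0.57 -0.17  4.6 ] [ 0.03   0.12  -0.009]
(array([1.1000e-03, 5.8000e-03, 6.2929e+01]), (array([448.21, -26.04,  20.56]), 52), (array([448.18, -26.03,  13.67]), 59))
86.69163883117001 [84.96770091 85.80102676]
```

>>> servo_tool(
  commands=[
    [[0,0,0.1],0],
    [[0,0,0],0],
    [[0,0,0],0],
    [[0,0,0],0],
  ],
)

```text
clock: 13.65
tool_pos: [448.3, -26.4, 48.3]
tcp_rot: [0.708, 0.706, 0.0, 0.0]
contact_force: [0.3, 0.7, 5.8]
finger_gap: 41.2
finger_force: 30.0
```

```bash
python3 - <<'E'
from h import *
F=[]
for i in range(4):
    d=grab('wrist'); s=env.read_state(); F.append(np.r_[s['tool_pos'][2],s['contact_force']])
print(np.array(F).round(2)); T=s['tool_pos']; print(heldring(d,T,T[2]+13.6))
E
```

```text
[[48.32 -2.14  0.6   5.96]
 [48.31 -0.8   0.53  5.06]
 [48.32  0.19 -0.4   5.41]
 [48.33 -0.28  0.53  5.99]]
(array([1.00000e-04, 8.50000e-03, 6.19703e+01]), (array([448.23, -26.  ,  20.53]), 52), (array([448.21, -26.09,  13.71]), 58))
```

>>> servo_tool(
  commands=[
    [[0,0,0.06],0],
    [[0,0,0],0],
    [[0,0,0],0],
    [[0,0,0],0],
    [[0,0,0],0],
  ],
)

```text
clock: 14.48
tool_pos: [448.3, -26.4, 47.8]
tcp_rot: [0.708, 0.706, 0.0, 0.0]
contact_force: [-0.7, 0.6, 6.4]
finger_gap: 41.4
finger_force: 30.0
```

```bash
python3 - <<'E'
from h import *
F=[]
for i in range(4):
    d=grab('wrist'); s=env.read_state(); F.append(np.r_[s['tool_pos'][2],s['contact_force']])
print(np.array(F).round(2))
s=grab('scene'); u,v=proj(s,[448,-26,50]).astype(int)
cv2.imwrite('pics/s2.png',cv2.resize(s['img'][v-45:v+45,u-60:u+60],None,fx=6,fy=6,interpolation=cv2.INTER_CUBIC))
E
```

```text
[[47.82 -0.51  0.67  5.65]
 [47.81 -1.04  0.56  6.63]
 [47.79 -0.9  -0.24  5.16]
 [47.8  -1.31  1.04  6.42]]
```

View pics/s2.png

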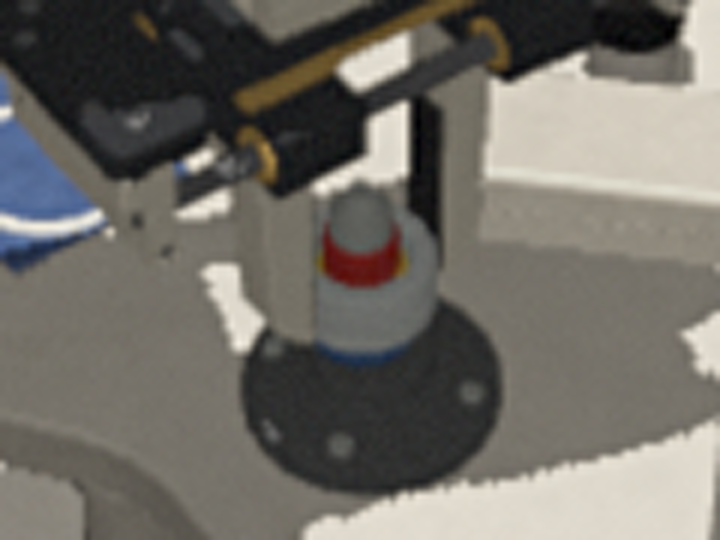

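The scene crop shows the ring seated, with only the blue band peeking out below it at (360,353) and red and yellow standing free above. Spring force is about 6.8 N, so the blue band has given roughly 2 mm. Lifting off and going to the blue tray.

>>> servo_tool(
  commands=[
    [[0,0,-0.5],0],
    [[0,0,-1.0],0],
    [[0,0,-2.0],0],
    [[0,0,-3.0],0],
    [[0,0,-2.5],0],
    [[0,0,0],0],
    [[1.9,4.9,0],0],
    [[1.9,4.9,0],0],
    [[1.9,4.9,0],0],
    [[1.9,4.9,0],0],
    [[1.8,4.9,0],0],
    [[0,0,0],0],
    [[0,0,0],0],
    [[0,0,0],0],
  ],
)

```text
clock: 16.48
tool_pos: [692.0, 66.6, 137.3]
tcp_rot: [0.708, 0.706, -0.001, -0.0]
contact_force: [0.2, 0.7, 0.2]
finger_gap: 41.1
finger_force: 30.0
```

```bash
python3 - <<'E'
from h import *
d=grab('wrist'); s=env.read_state(); T=s['tool_pos']; print(T.round(2),s['tcp_rot'].round(3),s['contact_force'].round(2),s['finger_gap'])
print(heldring(d,T,T[2]+13.6)); cv2.imwrite('pics/w4.png',d['img'])
hsv=cv2.cvtColor(d['img'],cv2.COLOR_BGR2HSV);C=cloud(d)
m=cv2.inRange(hsv,(100,150,50),(130,255,255))>0; m&=(np.hypot(C[...,0]-693,C[...,1]-67)<60)&(C[...,2]<10)
q=C[m]; print(len(q),q.min(0),q.max(0))
r=cv2.minAreaRect(q[:,:2].astype(np.float32)); print(r)
E
```

```text
[692.27  66.51 137.79] [ 0.708  0.706 -0.    -0.   ] [-0.25  0.26 -0.28] 41.38235954431022
(array([1.40000e-03, 1.80000e-03, 1.50975e+02]), (array([691.98,  66.91,  20.45]), 54), (array([691.94,  67.15,  13.68]), 62))
7212 [6.53889711e+02 2.94246360e+01 4.39204665e-01] [731.27940422 106.25070276   9.01224615]
((692.6032104492188, 67.6705093383789), (74.98756408691406, 75.16110229492188), 88.17453002929688)
```

View pics/w4.png

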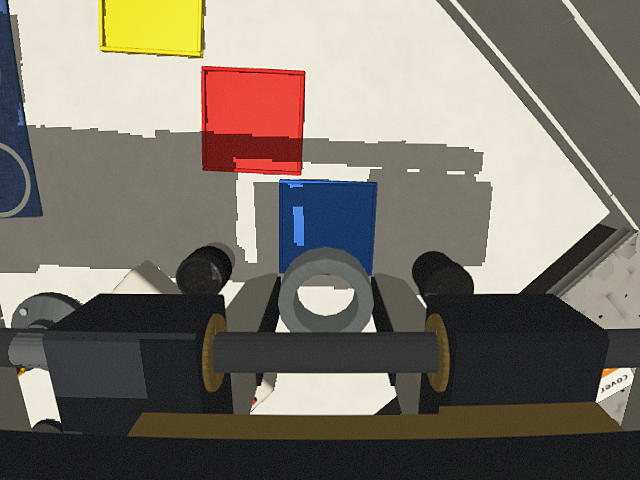

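The picture shows the ring held over the lower part of the blue tray (328,228), with eyepieces at (205,270) and (442,275) clear of the fingers. Lowering.

>>> servo_tool(
  commands=[
    [[0.05,0.05,4.0],0],
    [[0,0,4.0],0],
    [[0,0,3.0],0],
    [[0,0,1.5],0],
    [[0,0,0],0],
    [[0,0,0],0],
    [[0,0,0],0],
  ],
)

```text
clock: 17.4
tool_pos: [695.0, 67.5, 14.4]
tcp_rot: [0.708, 0.706, 0.001, 0.001]
contact_force: [-0.4, 0.7, -0.8]
finger_gap: 41.5
finger_force: 30.0
```

>>> servo_tool(
  commands=[
    [[0,-0.15,0.3],0],
    [[0,0,0.1],0],
    [[0,0,0],0],
    [[0,0,0],0],
  ],
)

```text
clock: 17.9
tool_pos: [692.3, 67.6, 9.2]
tcp_rot: [0.708, 0.706, -0.0, 0.0]
contact_force: [-2.0, 0.3, 5.8]
finger_gap: 41.4
finger_force: 30.0
```

>>> servo_tool(
  commands=[
    [[0,0,0.05],0],
    [[0,0,0],0],
    [[0,0,0],0],
  ],
)

```text
clock: 18.27
tool_pos: [692.3, 67.6, 9.2]
tcp_rot: [0.708, 0.706, 0.0, 0.0]
contact_force: [-4.1, 0.9, 8.1]
finger_gap: 41.1
finger_force: 30.0
```

Down on the tray floor. Opening a little, then rising straight up.

>>> servo_tool(
  commands=[
    [[0,0,0],0],
    [[0,0,0],0],
    [[0,0,0],0],
    [[0,0,0],0],
    [[0,0,0],0],
    [[0,0,0],0],
  ],
  hand=0.3,
)

```text
clock: 19.02
tool_pos: [692.4, 67.6, 8.0]
tcp_rot: [0.708, 0.706, 0.0, 0.0]
contact_force: [-0.1, -0.1, 0.6]
finger_gap: 60.6
finger_force: 0.0
```

>>> servo_tool(
  commands=[
    [[0,0,-1.0],0],
    [[0,0,-3.0],0],
    [[0,0,-5.0],0],
    [[0,0,-5.0],0],
    [[0,0,-5.0],0],
    [[-2.0,0,-2.0],0],
    [[0,0,0],0],
    [[0,0,0],0],
    [[0,0,0],0],
  ],
)

```text
clock: 20.15
tool_pos: [691.4, 48.3, 216.1]
tcp_rot: [0.708, 0.706, -0.001, -0.001]
contact_force: [-1.0, -1.1, 0.4]
finger_gap: 60.2
finger_force: 0.0
```

```bash
python3 - <<'E'
from h import *
d=grab('wrist'); cv2.imwrite('pics/w5.png',d['img'])
C=cloud(d);z=C[...,2];m=(np.hypot(C[...,0]-692,C[...,1]-67)<32)&(z>19)&(z<30);q=C[m]
print(len(q),q[:,2].mean(),q[:,2].std(),cv2.minEnclosingCircle(q[:,:2].astype(np.float32)))
print(env.read_state()['tool_pos'],env.read_state()['finger_gap'])
E
```

```text
891 22.73516429647727 0.9268392170058058 ((692.5614624023438, 67.7020492553711), 20.919788360595703)
[691.54843989  48.22433408 216.24344993] 60.33468069057801
```

View pics/w5.png

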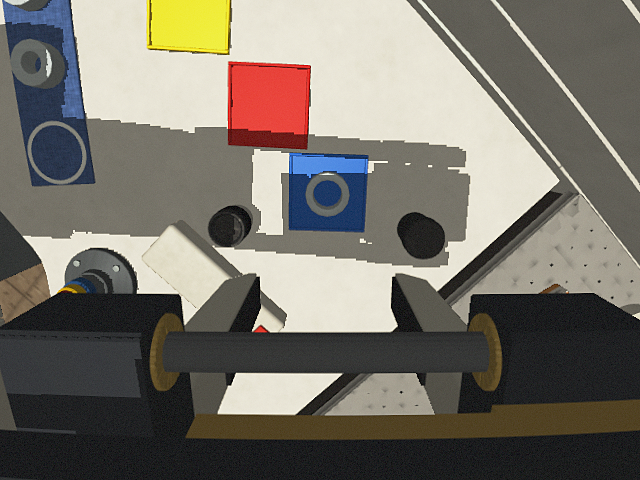

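The ring lies flat in the centre of the blue tray at (327,193), and the marked place at (57,152) is empty. The eyepieces stand where they were, and the robot touches nothing.

```bash
python3 -c "
from plant import env
print(env.sign_off())"
```

```text
the job is handed in; nothing more can be done
None
```

The job is handed in, with no verdict returned: the marked ring stopped on the blue band, pressed it down about 2 mm (estimated from the force), and now lies flat in the centre of the blue tray.

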